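# Pry open the pack case, load the battery packs flush, and shut it

### The arm

A 6-joint arm with a two-finger parallel gripper is mounted at the origin on the work surface. World frame = base frame: x ahead of the robot, y to its left, z up, the work surface at z = 0. Lengths are in mm, angles in rad, forces in N, time in s.
With the tool pointing down it reaches from about 350 to 925 mm from the base axis. Payload 6.4 kg.
Tool frame: the origin (TCP) lies at the very end of the fingers, on their centre line; the grasp point (between the pads) lies 19 mm behind it; z points along the fingers, y is the line along which they close (so a half turn about z gives the same grasp; the last joint's range is limited). The gripper opens to 85 mm and grips with 20 to 120 N. Pads are 22 mm wide; open, the fingers measure 114 mm over their backs; the gripper's body (76 mm by 85 mm) begins 54 mm behind the grasp point. The pads swing forward as they close: fully open they stand 13 mm farther back than shut.
Start: joints at [-1.313, 0.245, 1.558, -0, 1.339, -0.174], TCP at [272.035, -590.348, 231.29] pointing down, gripper open.
Joint ranges: [-3.13, 3.13], [-1.02, 2.26], [0.13, 2.54], [-0.95, 4.09], [0.21, 2.88], [-2.74, 2.74]. Speed limits (rad/s): [2.57, 2.57, 3.14, 3.14, 3.14, 3.14].

### API

Orientations are given as a unit quaternion [w, x, y, z].
In Python, from bench import manip, optics gives the robot as it stands.
- The arm moves only by the tool move_arm, never from a script. Its argument "series" is a list of rows, each a list of 7 numbers: the shift along the world's x, y, z each as a share of 150 mm, from -1 to 1, then the turn, a rotation vector about the world's x, y, z each as a share of 45 degrees, from -1 to 1, then the opening, from -1 (shut) to 1 (fully open). A call has 1 to 20 rows; each row is the pose to reach, as a shift and turn from the pose commanded when the call began; what a row does not reach only later rows make up. A row lasts 1/8 s, in which the tool goes at most 62.5 mm and 10.7 degrees, less where a joint would pass 70% of its speed; a pose out of reach is approached as far as the arm can. A call with a number of a shift or a turn outside -1 to 1 is refused whole. A call with a gripper value outside its range is refused whole. The fingers move at their own pace and stop on an object; "newtons" is the grip in N (left out, the last holds). Time passes only in rows, so rows that repeat a pose let the fingers close. It gives the time, the measured TCP pose, the force, the opening and the grip force at its end, in the units of the state.
- manip.read_state(): the state, without advancing time (a new reading comes with each control period).
- optics.get_image(name): name is "scene" or "top"; returns the picture (480x640x3 uint8, red, green, blue); there is no depth.
- optics.get_calibration(name): a dict with "intrinsics" (3x3 intrinsics, pixels), "D" ([k1, k2, p1, p2, k3] as OpenCV has them; the pictures are not rectified), "xyz" and "attitude" of the camera in the world. Camera axes: x right, y up, looking along -z (the intrinsics and any distortion apply to the point x, -y, -z); pixel columns grow to the right and rows downward; lengths in mm; the calibration is good to about 2 mm. A picture is of the moment at which its call begins. get_calibration takes no time and is no camera call.
- manip.close_job(): hands the job in; it is judged then, once.
The state is a dict: "time_s": time; "joints": joint angles; "joint_velocities": joint speeds; "joint_efforts": joint torques, N m; "ee_pos": TCP position; "tool_rot": TCP orientation; "wrist_force": force on the tool from outside, world axes, zero at the start; "wrist_torque": the same for the moment, N m; "opening": finger opening in mm; "finger_force": force on a finger pad.
Only numpy, scipy, OpenCV 4.12 (cv2) and the standard library are available. Lean on these libraries where they do the work, as an engineer would, in place of code of your own. Each camera call takes 0.05 s, during which the arm holds its last target. There are 200 camera calls.

### The job

Lever up the lid of the grey pack case with the red-handled pry tool (its blade fits the notch in the front wall), swing the lid right open, and stand every battery pack from the grey mat upright in the channel of the case, in one row pushed up tight against the yellow contact block, each flush against the next with no gaps. Then shut the lid fully and leave the pry tool lying on its black mat; do not shove or knock over the bottle, the jar, the tape roll or the wooden bar that stand about.

Things in the scene. Friction and masses are not known exactly. Their poses are not given: they have to be found in the camera images.
- case: grey case fixed to the bench, 160 (x) x 254 (y) x 72 mm high without lid; walls 5, floor 6 mm thick. Origin: centre of its underside; x from the notched front wall to the hinge, y towards the yellow contact block, z up. White ribs 10 mm high, 8 thick on the floor make a channel along y, 58 mm wide, centred at x = -10 mm: packs stand in it, their 54 mm side across it
- lid (a joint): angle of the lid (rad): 0 shut, 1.65 right open at its stop. A flat blue plate 160 x 254 x 6 mm, 0.25 kg, lying on top of the walls, edges flush with them, hinged along the rear (+x) top edge; no handle or latch. Stiff hinge (0.35 N m friction): it stays where left, takes 3 to 4 N at the front edge to raise, 1 to 2 N to push down
- lid_hinge (a point): middle of the lid's hinge line, at case x = +80 mm, z = 72 mm: the underside of the lid passes through it. Turns with the lid
- lid_edge (a point): middle of the lid's front edge, on its underside, 160 mm from the hinge line; it has a yellow mark above
- notch (a point): centre of the notch, on the outside of the front wall just under the lid: 46 mm wide (case y), 9 mm high (z = 63 to 72 mm), right through the wall. The blade enters it level, along case +x
- stop (a point): foot of the yellow contact block's face, in the middle of the channel, on the case's floor (case x = -10, y = +104, z = 6 mm). The block, 58 x 18 x 45 mm high, fills the channel's +y end; the channel is free for 226 mm from this face to the other end wall
- pry: pry tool: red handle 100 x 24 x 28 mm high and a flat steel blade 18 mm wide, 3 mm thick, reaching out of the handle's +x end, in line, at half the handle's height (14 mm); 175 mm in all, 90 g. Origin: centre of the handle's underside; x points to the blade's tip, z up as it lies. It starts lying on its black mat
- pry_tip (a point): tip of the blade, 125 mm from the tool's origin along its x, 14 mm above the underside
- pry_mid (a point): middle of the tool's length, at the level of the handle's underside, 37.5 mm from the origin along x
- toolmat: black rubber mat for the pry tool, 220 (x) x 110 (y) x 3 mm, fixed. Origin: centre of its underside
- packmat: grey felt mat on which the packs start, 280 x 280 x 4 mm, fixed. Origin: centre of its underside
- pack1: cordless-tool battery pack, white with a grey band and a dark contact plate on top: a block 54 (its x) x 44 (its y) x 60 mm high, 0.2 to 0.4 kg. Origin: centre of its underside; z up. Half a turn about z makes no difference. It starts standing on the pack mat, or is absent
- pack2: cordless-tool battery pack, white with a grey band and a dark contact plate on top: a block 54 (its x) x 44 (its y) x 60 mm high, 0.2 to 0.4 kg. Origin: centre of its underside; z up. Half a turn about z makes no difference. It starts standing on the pack mat, or is absent
- pack3: cordless-tool battery pack, white with a grey band and a dark contact plate on top: a block 54 (its x) x 44 (its y) x 60 mm high, 0.2 to 0.4 kg. Origin: centre of its underside; z up. Half a turn about z makes no difference. It starts standing on the pack mat, or is absent
- pack4: cordless-tool battery pack, white with a grey band and a dark contact plate on top: a block 54 (its x) x 44 (its y) x 60 mm high, 0.2 to 0.4 kg. Origin: centre of its underside; z up. Half a turn about z makes no difference. It starts standing on the pack mat, or is absent
- polish: bystander: black bottle with a green cap, 66 mm across, 190 high; origin under its centre
- resin: bystander: amber jar, 56 mm across, 100 high; origin under its centre
- tape: bystander: orange roll of tape, 90 mm across, 24 high; origin under its centre
- stick: bystander: dark wooden bar, 30 (x) x 160 (y) x 16 high; origin under its centre
There are look-alikes about, which are no part of the job. What is shaped like the pack2 but orange or purple is not meant.

How it is judged:
By the outcome, as a careful person would: the job done as asked, in the order asked, and still so for the second after the job is handed in, with the robot touching nothing.
Of pack1, pack2, pack3, pack4 only 2 to 4 are there at a start; the rules pass over those that are not, and their reading is None.
At some moment in a run one of pack1, pack2, pack3, pack4 may be knocked a few centimetres aside while the robot is not near it.
It also fails if it takes over 210 s, if anything falls off the work surface, if the arm or the gripper's body presses on something with over 40 N, if the wrist force passes 120 N, or if a joint passes its speed limit or range.

## Working session

There is one attempt and no reset: what is moved stays moved. The work goes in short steps, Python scripts to look and compute and a tool call to move; the robot and the scene stay as the last step left them, time stands still between calls to the robot, and variables do not carry over. Pictures are saved under pics/ and viewed, at most 14 in all, crops included, and the job is handed in when it is done.

Besides the shell and the picture viewer there is one more tool, called after ">>>" as name([rows], argument=value, ...), one row to a line, values as JSON. move_arm: Moves the arm, as the interface text tells. Its arguments: {"type":"object","properties":{"series":{"type":"array"},"newtons":{"type":"number"}},"required":["series"]}

```bash
mkdir -p pics; ls
cat > h.py <<'E'
import numpy as np, cv2
from bench import manip, optics
from scipy.spatial.transform import Rotation as R
def rot(q): return R.from_quat([q[1],q[2],q[3],q[0]])
def snap(name,fn=None):
    im=np.asarray(optics.get_image(name))
    if fn: cv2.imwrite('pics/'+fn,im[:,:,::-1])
    return im
def ray(name,px):
    c=optics.get_calibration(name); K=np.array(c['intrinsics'],float); D=np.array(c['D'],float)
    p=cv2.undistortPoints(np.array(px,float).reshape(-1,1,2),K,D).reshape(-1,2)
    d=np.c_[p[:,0],-p[:,1],-np.ones(len(p))]
    return np.array(c['xyz'],float), rot(c['attitude']).apply(d)
def onplane(name,px,z):
    o,d=ray(name,px); return o+d*((z-o[2])/d[:,2])[:,None]
def proj(name,P):
    c=optics.get_calibration(name); K=np.array(c['intrinsics'],float); D=np.array(c['D'],float)
    q=rot(c['attitude']).inv().apply(np.array(P,float).reshape(-1,3)-np.array(c['xyz']))
    q=np.c_[q[:,0],-q[:,1],-q[:,2]]
    return cv2.projectPoints(q,np.zeros(3),np.zeros(3),K,D)[0].reshape(-1,2)
E
python3 - <<'E'
from h import *
for n in('scene','top'):
    snap(n,n+'0.png'); c=optics.get_calibration(n); print(n,c['xyz'],c['attitude'],c['intrinsics'],c['D'])
print(manip.read_state())
E
```

```text
pics
scene [803.652334   430.0511828  894.07347376] [0.30517181 0.09162304 0.25586586 0.91269274] [[466.50781908   0.         322.18813234]
 [  0.         466.50781908 231.60322164]
 [  0.           0.           1.        ]] [-0.08532382  0.          0.          0.          0.        ]
top [4.46103734e+02 6.04213962e-01 1.51627013e+03] [-0.69807346 -0.01703938  0.00599342  0.71579828] [[617.20697167   0.         327.79389739]
 [  0.         617.20697167 239.49329752]
 [  0.           0.           1.        ]] [-0.03466517  0.          0.          0.          0.        ]
{'time_s': 0.1, 'joints': array([-1.31310115e+00,  2.45764888e-01,  1.55885393e+00,  2.06916432e-05,
        1.33868906e+00, -1.74127407e-01]), 'joint_velocities': array([ 0.00131026, -0.00103675, -0.0033847 , -0.00102261, -0.00029895,
       -0.00050499]), 'joint_efforts': array([ 1.25353916e-03, -4.30667353e+01, -3.27129507e+01, -6.47105026e-05,
        2.85825605e-03,  1.47607750e-05]), 'ee_pos': array([ 271.91195302, -589.86385215,  230.29782442]), 'tool_rot': array([-8.57284770e-04,  9.76781719e-01,  2.14235238e-01, -2.57664132e-05]), 'wrist_force': array([ 0.49336373, -0.15005985, -0.92175841]), 'wrist_torque': array([0.01593569, 0.02032353, 0.01643711]), 'finger_force': 0.0, 'opening': 85.39584002498087}
```

View pics/scene0.png

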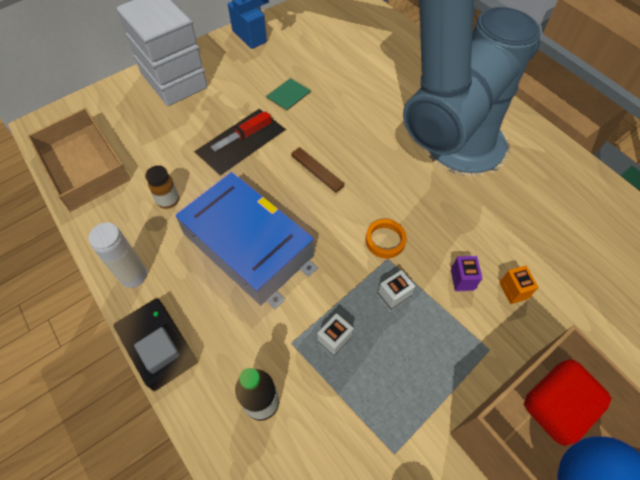

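View pics/top0.png

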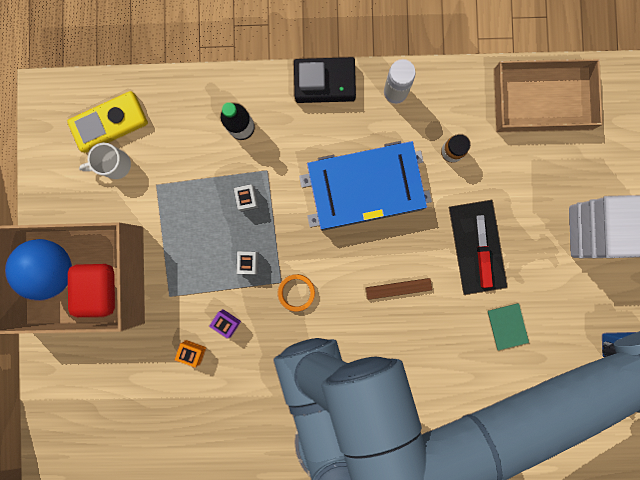

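The scene view shows the blue-lidded case (245,235) with its yellow mark towards the robot, two white packs (397,287) and (336,333), and the pry tool at (243,130). In the top view the lid is at (367,186), the packs at (245,197) and (246,263), the tool at (484,250), the tape at (296,293), the bar at (399,289), the jar at (456,148) and the bottle at (237,120).

```bash
cat >> h.py <<'E'
def mask(im,lo,hi,roi=None):
    hsv=cv2.cvtColor(np.ascontiguousarray(im),cv2.COLOR_RGB2HSV); m=cv2.inRange(hsv,np.array(lo),np.array(hi))
    if roi:
        z=np.zeros_like(m); x0,y0,x1,y1=roi; z[y0:y1,x0:x1]=m[y0:y1,x0:x1]; m=z
    return m
def big(m,n=1,close=0):
    if close: m=cv2.morphologyEx(m,cv2.MORPH_CLOSE,np.ones((close,close)))
    cs=cv2.findContours(m,cv2.RETR_EXTERNAL,cv2.CHAIN_APPROX_NONE)[0]
    return sorted(cs,key=cv2.contourArea)[::-1][:n]
def rect(name,c,z):
    P=onplane(name,c.reshape(-1,2),z)
    r=cv2.minAreaRect(P[:,:2].astype(np.float32)); return [np.round(v,1) for v in r]
E
python3 - <<'E'
from h import *
np.set_printoptions(suppress=True,precision=1)
im=snap('top'); sc=snap('scene')
for n,i,roi in(('top',im,(290,130,440,240)),('scene',sc,(165,165,330,310))):
    c=big(mask(i,(105,120,110),(125,255,255),roi),1,9)[0]; print('lid',n,rect(n,c,78))
    if n=='scene':
        q=cv2.approxPolyDP(c,8,True).reshape(-1,2);print(q,onplane(n,q,78))
    roiy=roi
    c=big(mask(i,(20,120,150),(35,255,255),roiy))[0]; print('yellow',rect(n,c,78))
for n,i,roi in(('top',im,(445,200,510,300)),('scene',sc,(195,105,290,175))):
    c=big(mask(i,(0,150,60),(8,255,255),roi)|mask(i,(172,150,60),(180,255,255),roi))[0]; print('handle',n,rect(n,c,31))
    m=mask(i,(0,0,110),(180,60,255),roi)
    c=big(m)[0]; print('blade',n,rect(n,c,18), c.reshape(-1,2).min(0),c.reshape(-1,2).max(0))
    c=big(mask(i,(0,0,0),(180,255,60),roi),1,15)[0]; print('mat',n,rect(n,c,3))
for n,i,roi in(('top',im,(215,170,275,290)),('scene',sc,(300,255,430,365))):
    for c in big(mask(i,(0,0,150),(180,40,255),roi),2,9): print('pack',n,cv2.boundingRect(c),rect(n,c,64))
for nm,px,z in(('cap',(229,111),190),('jar',(458,145),100),('tape',(296,293),24),('stickL',(368,293),16),('stickR',(431,285),16)): print(nm,onplane('top',[px],z))
# packs' upper dark plates
E
python3 - <<'E'
import cv2
a=cv2.imread('pics/top0.png')
b=cv2.resize(a[125:305,215:525],None,fx=2.5,fy=2.5,interpolation=cv2.INTER_CUBIC); cv2.imwrite('pics/c1.png',b)
E
```

```text
lid top [array([619.3, -71.3]), array([160.1, 254. ]), np.float64(10.3)]
yellow [array([549.6, -83.2]), array([14.7, 43.5]), np.float64(11.1)]
lid scene [array([618. , -71.7]), array([159.6, 252.3]), np.float64(10.1)]
[[230 173]
 [176 215]
 [257 289]
 [312 238]] [[ 566.  -208.8   78. ]
 [ 716.1 -180.8   78. ]
 [ 671.5   64.4   78. ]
 [ 519.8   36.1   78. ]]
yellow [array([546.5, -86.6]), array([16.1, 43.6]), np.float64(10.3)]
handle top [array([ 414.5, -351.6]), array([87.4, 29.4]), np.float64(3.5)]
blade top [array([ 508.3, -349. ]), array([73.6, 17.9]), np.float64(3.8)] [477 215] [486 245]
mat top [array([ 468.5, -342.8]), array([217.6, 107.5]), np.float64(7.7)]
handle scene [array([ 418.4, -346. ]), array([95.5, 48.6]), np.float64(2.6)]
blade scene [array([ 505.2, -352.1]), array([72.8, 18.3]), np.float64(4.1)] [212 133] [238 149]
mat scene [array([ 466.1, -344.9]), array([209.8, 101.9]), np.float64(7.8)]
pack top (231, 251, 25, 23) [array([445.7, 224. ]), array([56.8, 51.9]), np.float64(88.6)]
pack top (234, 184, 22, 25) [array([600.6, 217.8]), array([52.7, 43.7]), np.float64(10.1)]
pack scene (318, 314, 35, 36) [array([600.6, 216.1]), array([54.9, 42.7]), np.float64(9.3)]
pack scene (381, 271, 34, 30) [array([444.6, 216.4]), array([43.8, 54.8]), np.float64(87.7)]
cap [[774.7 228.8 190. ]]
jar [[ 702.8 -283.3  100. ]]
tape [[367.7 103.3  24. ]]
stickL [[363.1 -70.8  16. ]]
stickR [[ 378.7 -223.8   16. ]]
```

View pics/c1.png

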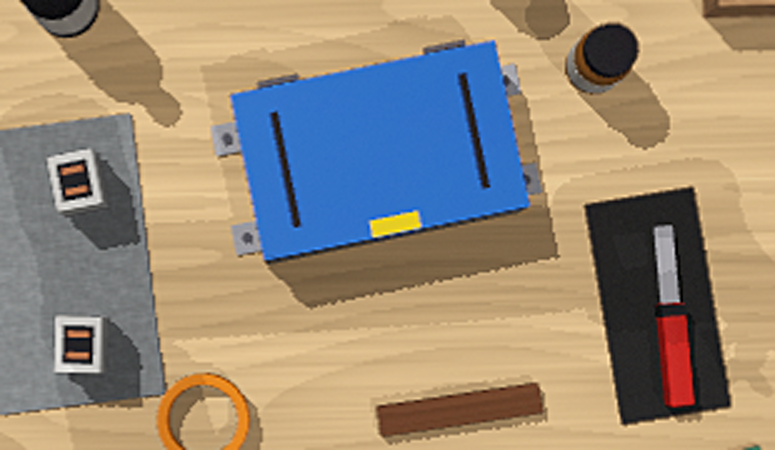

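The crop confirms the shut lid, two packs at (75,180) and (78,345), and the tool on its mat at (672,310). The measured sizes match the given ones (lid 160x254, packs 54x44). I estimate the case at (619,-71.5) with yaw 10.3°, and the pry origin at about (420,-354.5) with yaw 3.8°. I'll move to the tool now.

>>> move_arm([
  [0.4,0.4,0,0,0,-0.232,1],
  [0.8,0.8,0,0,0,-0.464,1],
  [1,1,0,0,0,-0.464,1],
  [1,1,0,0,0,-0.464,1],
  [1,1,0,0,0,-0.464,1],
  [1,1,0,0,0,-0.464,1],
  [1,1,0,0,0,-0.464,1],
])

```text
time_s: 1.08
ee_pos: [421.1, -441.3, 231.1]
tool_rot: [-0.0, 0.999, 0.033, -0.0]
wrist_force: [-0.0, 0.3, -1.0]
opening: 85.3
finger_force: 0.0
```

>>> move_arm([
  [0.187,0.587,-0.4,0,0,0,0.5],
  [0.187,0.587,-0.8,0,0,0,0.0],
  [0.187,0.587,-0.9,0,0,0,0.0],
  [0.187,0.587,-0.9,0,0,0,0.0],
  [0.187,0.587,-0.9,0,0,0,0.0],
  [0.187,0.587,-0.9,0,0,0,0.0],
])

```text
time_s: 1.82
ee_pos: [451.1, -354.7, 99.1]
tool_rot: [0.002, 0.999, 0.033, 0.002]
wrist_force: [-0.3, 0.3, 0.3]
opening: 42.8
finger_force: 0.0
```

>>> move_arm([
  [0,0,-0.3,0,0,0,0.0],
  [0,0,-0.55,0,0,0,0.0],
  [0,0,-0.585,0,0,0,0.0],
  [0,0,-0.585,0,0,0,0.0],
  [0,0,-0.585,0,0,0,-1],
  [0,0,-0.585,0,0,0,-1],
  [0,0,-0.585,0,0,0,-1],
  [0,0,-0.585,0,0,0,-1],
  [0,0,-0.585,0,0,0,-1],
  [0,0,-0.585,0,0,0,-1],
], newtons=100)

```text
time_s: 3.08
ee_pos: [451.5, -354.0, 11.3]
tool_rot: [0.002, 0.999, 0.034, 0.001]
wrist_force: [-1.1, 0.1, 6.4]
opening: 21.6
finger_force: 98.9
```

Run:
```python
from h import *
im=snap('top','t1.png'); sc=snap('scene','s1.png'); print(manip.read_state()['ee_pos'],manip.read_state()['wrist_force'])
a=cv2.resize(im[150:310,340:520],None,fx=2.2,fy=2.2,interpolation=cv2.INTER_CUBIC)
b=cv2.resize(sc[60:220,150:330],None,fx=2.2,fy=2.2,interpolation=cv2.INTER_CUBIC)
cv2.imwrite('pics/c2.png',np.hstack([a,b])[:,:,::-1])
```

```text
[ 451.47350714 -354.03215208   11.27285959] [-2.13284362  0.91040452  6.5163382 ]
```

View pics/c2.png

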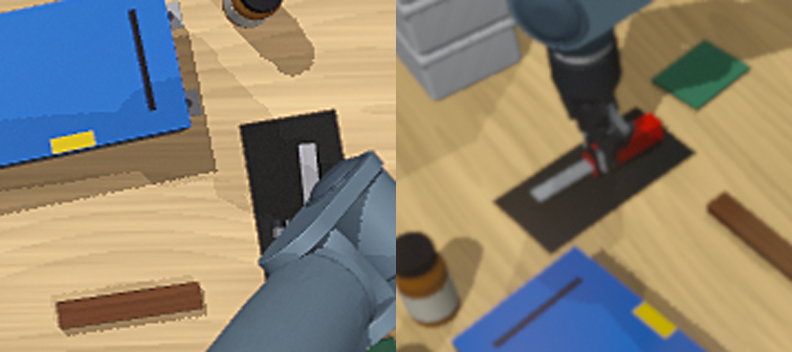

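The tool is gripped: the crop shows the blade at (308,170) in the top part, and the fingers on the front of the red handle at (600,160) in the scene part. I'll lift it and measure where the tip is.

>>> move_arm([
  [0,0,0.2,0,0,0,-1],
  [0,0,0.5,0,0,0,-1],
  [0,0,0.8,0,0,0,-1],
  [0,0,0.8,0,0,0,-1],
  [0,0,0.8,0,0,0,-1],
  [0,0,0.8,0,0,0,-1],
])

```text
time_s: 3.92
ee_pos: [449.3, -351.4, 126.8]
tool_rot: [-0.001, 0.999, 0.034, -0.001]
wrist_force: [0.4, -0.4, -1.8]
opening: 21.7
finger_force: 98.1
```

```bash
cat > tip.py <<'E'
from h import *
np.set_printoptions(suppress=True,precision=1)
st=manip.read_state(); p=st['ee_pos']; print(st['time_s'],p,st['tool_rot'],st['wrist_force'],st['opening'])
T=rot(st['tool_rot']).as_matrix(); ax=T[:,0]; ax=ax if ax[0]>0 else -ax
tip=p+ax*95+np.array([0,0,3])  # guess
out={}
for n in('top','scene'):
    im=snap(n,f"tip_{n}_{int(st['time_s']*100)}.png")
    a=proj(n,[tip,tip-ax*60]); print(n,'guess tip,base px',a.ravel())
    x0,y0=(a.min(0)-14).astype(int); x1,y1=(a.max(0)+14).astype(int)
    m=mask(im,(0,0,100),(180,60,255),(max(x0,0),max(y0,0),x1,y1))
    c=big(m)[0].reshape(-1,2).astype(float); d=(a[0]-a[1]); d/=np.linalg.norm(d)
    s=c@d; e=c[s>s.max()-1.5].mean(0); r=cv2.minAreaRect(c.astype(np.float32)); print(n,'tip px',e,'rect',r)
    out[n]=ray(n,[e])
(o1,d1),(o2,d2)=out['top'],out['scene']; d1,d2=d1[0],d2[0]
A=np.c_[d1,-d2]; t=np.linalg.lstsq(A,o2-o1,rcond=None)[0]
P,Q=o1+t[0]*d1,o2+t[1]*d2; print('tip',(P+Q)/2,'gap',np.linalg.norm(P-Q),'tip-tcp',(P+Q)/2-p)
E
python3 tip.py
```

```text
3.925 [ 449.3 -351.4  126.8] [-0.  1.  0. -0.] [ 0.4 -0.4 -1.8] 21.746554688099167
top guess tip,base px [490.3 212.  493.  238.6]
top tip px [489.6 212.8] rect ((491.306884765625, 227.4150848388672), (30.724985122680664, 8.374783515930176), 83.9909896850586)
scene guess tip,base px [204.2 117.  225.8 104.8]
scene tip px [205.2 115. ] rect ((218.67996215820312, 107.83736419677734), (6.352941513061523, 31.705883026123047), 61.927513122558594)
tip [ 541.7 -341.4  137.2] gap 0.2230300909453837 tip-tcp [92.5 10.  10.4]
```

>>> move_arm([
  [-0.05,0.4,0,0,0,0.06,-1],
  [-0.1,0.8,0,0,0,0.133,-1],
  [-0.1,0.93,0,0,0,0.133,-1],
  [-0.1,0.93,0,0,0,0.133,-1],
  [-0.1,0.93,0,0,0,0.133,-1],
])

```text
time_s: 4.65
ee_pos: [435.6, -214.0, 128.8]
tool_rot: [0.0, 0.996, 0.085, 0.0]
wrist_force: [0.6, 0.4, -0.7]
opening: 22.1
finger_force: 98.4
```

>>> move_arm([
  [-0.1,0.35,0,0,0,0,-1],
  [-0.1,0.687,0,0,0,0,-1],
  [-0.1,0.687,-0.25,0,0,0,-1],
  [-0.1,0.687,-0.46,0,0,0,-1],
  [-0.1,0.687,-0.46,0,0,0,-1],
  [-0.1,0.687,-0.46,0,0,0,-1],
  [-0.1,0.687,-0.46,0,0,0,-1],
])

```text
time_s: 5.52
ee_pos: [421.3, -110.8, 61.1]
tool_rot: [0.001, 0.996, 0.085, 0.001]
wrist_force: [0.4, 0.9, -0.4]
opening: 21.5
finger_force: 98.7
```

```bash
python3 tip.py
python3 - <<'E'
from h import *
import glob,os
f=sorted(glob.glob('pics/tip_*'),key=os.path.getmtime)[-2:]
a,b=[cv2.imread(x) for x in f]
a=cv2.resize(a[180:300,310:440],None,fx=3,fy=3,interpolation=cv2.INTER_CUBIC)
b=cv2.resize(b[120:240,200:330],None,fx=3,fy=3,interpolation=cv2.INTER_CUBIC)
cv2.imwrite('pics/c3.png',np.hstack([a,b]))
E
```

```text
5.525 [ 421.3 -110.8   61.1] [0.  1.  0.1 0. ] [ 0.4  0.9 -0.4] 21.53640715809863
top guess tip,base px [377.4 229.2 382.4 254.2]
top tip px [383.  256.8] rect ((387.0, 261.5), (16.0, 11.0), -0.0)
scene guess tip,base px [278.2 198.8 297.5 182.9]
scene tip px [279.1 196.9] rect ((291.34149169921875, 187.42684936523438), (7.964862823486328, 31.859447479248047), 51.34019470214844)
tip [ 469.7 -122.9    4. ] gap 46.61082640766061 tip-tcp [ 48.4 -12.1 -57.1]
```

View pics/c3.png

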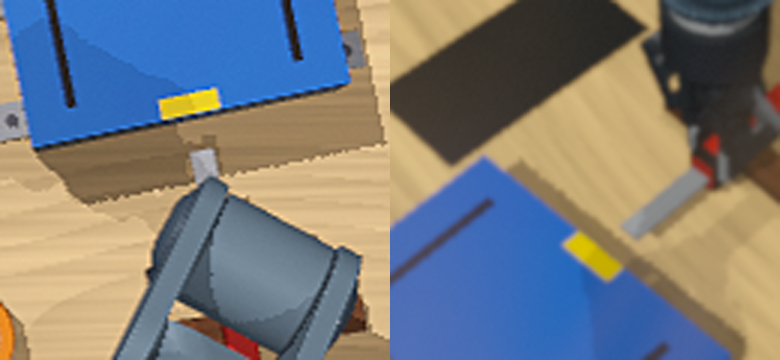

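The crop shows the blade tip at top pixel (378.3,230) and scene pixel (279,197), facing the yellow mark. I'll triangulate these two points.

Run:
```python
from h import *
for px in((378.3,229.6),(378.3,230.6)):
    o1,d1=ray('top',[px]);o2,d2=ray('scene',[(279.1,196.9)])
    t=np.linalg.lstsq(np.c_[d1[0],-d2[0]],o2-o1,rcond=None)[0]
    print(o1+t[0]*d1[0],o2+t[1]*d2[0])
# blade in scene at z 69: axis direction
im=snap('scene'); c=big(mask(im,(0,0,100),(180,60,255),(264,168,311,213)))[0].reshape(-1,2)
for z in(66,69,72): print(z,rect('scene',c,z))
print(onplane('top',[(378.3,230.1)],69))
```

```text
[513.78071245 -96.40226026  68.44011273] [511.8902913  -95.07289761  68.26267838]
[511.52461019 -96.47319141  66.41479048] [511.22777601 -96.26531704  66.38747806]
66 [array([ 474.3, -101.5]), array([75.4, 19.7]), np.float64(8.8)]
69 [array([475.5, -99.5]), array([75.2, 19.6]), np.float64(8.8)]
72 [array([476.7, -97.6]), array([74.9, 19.5]), np.float64(8.8)]
[[512.58121815 -96.33241723  69.        ]]
```

>>> move_arm([
  [0,0.02,0.007,0,0,0.033,-1],
  [0,0.02,0.007,0,0,0.033,-1],
  [0.1,0.038,0.007,0,0,0.033,-1],
  [0.15,0.047,0.007,0,0,0.033,-1],
  [0.19,0.055,0.007,0,0,0.033,-1],
  [0.23,0.062,0.007,0,0,0.033,-1],
  [0.26,0.067,0.007,0,0,0.033,-1],
  [0.26,0.067,0.007,0,0,0.033,-1],
  [0.26,0.067,0.007,0,0,0.033,-1],
])

```text
time_s: 6.8
ee_pos: [458.9, -99.7, 60.5]
tool_rot: [-0.0, 0.995, 0.099, -0.0]
wrist_force: [0.1, -0.3, -0.8]
opening: 21.5
finger_force: 98.6
```

>>> move_arm([
  [0.07,0.012,0,0,0,0,-1],
  [0.131,0.024,0,0,0,0,-1],
  [0.131,0.024,0,0,0,0,-1],
  [0.133,0.024,0.08,0,0,0,-1],
  [0.145,0.026,0.16,0,0,0,-1],
  [0.16,0.029,0.244,0,0,0,-1],
  [0.18,0.033,0.31,0,0,0,-1],
  [0.21,0.038,0.38,0,0,0,-1],
  [0.245,0.045,0.453,0,0,0,-1],
  [0.245,0.045,0.453,0,0,0,-1],
  [0.245,0.045,0.453,0,0,0,-1],
])

```text
time_s: 8.18
ee_pos: [497.3, -93.3, 129.5]
tool_rot: [0.001, 0.995, 0.099, 0.002]
wrist_force: [0.4, 0.2, -0.4]
opening: 21.5
finger_force: 98.8
```

Run:
```python
from h import *
b=snap('scene')
b=cv2.resize(b[90:330,130:390],None,fx=2.2,fy=2.2,interpolation=cv2.INTER_CUBIC)
cv2.imwrite('pics/c4.png',b[:,:,::-1])
```

```text
(no output)
```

View pics/c4.png

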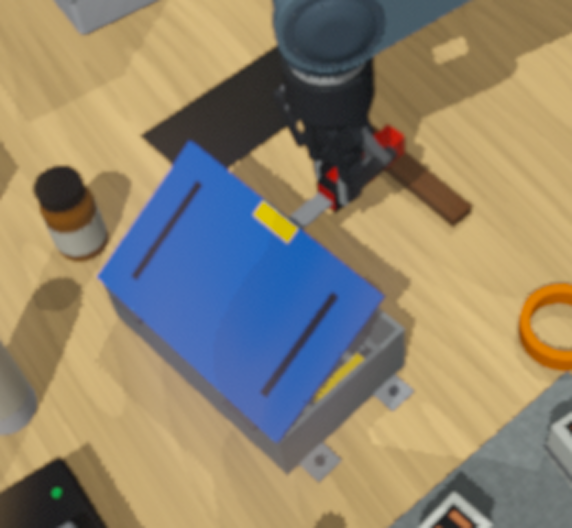

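The lid is raised about 30°, with the blade at (310,208) under its front edge at the yellow mark. I'll continue along the arc.

>>> move_arm([
  [0.058,0.01,0.088,0,0,0,-1],
  [0.135,0.025,0.18,0,0,0,-1],
  [0.214,0.039,0.25,0,0,0,-1],
  [0.312,0.057,0.317,0,0,0,-1],
  [0.405,0.074,0.365,0,0,0,-1],
  [0.518,0.094,0.404,0,0,0,-1],
  [0.62,0.113,0.425,0,0,0,-1],
  [0.741,0.135,0.433,0,0,0,-1],
  [0.741,0.135,0.433,0,0,0,-1],
  [0.741,0.135,0.433,0,0,0,-1],
])

```text
time_s: 9.48
ee_pos: [607.8, -72.6, 194.4]
tool_rot: [0.0, 0.995, 0.099, 0.001]
wrist_force: [0.3, 0.1, -1.2]
opening: 21.8
finger_force: 98.9
```

>>> move_arm([
  [0.03,0.006,0,0,0,0,-1],
  [0.06,0.011,0,0,0,0,-1],
  [0.06,0.011,0,0,0,0,-1],
  [0.06,0.011,0,0,0,0,-1],
])

```text
time_s: 9.98
ee_pos: [615.2, -71.2, 193.3]
tool_rot: [-0.0, 0.995, 0.099, -0.001]
wrist_force: [-4.1, -1.0, 1.0]
opening: 21.7
finger_force: 99.1
```

>>> move_arm([
  [0.02,0.004,0,0,0,0,-1],
  [0.04,0.007,0,0,0,0,-1],
  [0.04,0.007,0,0,0,0,-1],
  [0.04,0.007,0,0,0,0,-1],
])

```text
time_s: 10.48
ee_pos: [615.7, -71.1, 192.7]
tool_rot: [-0.0, 0.995, 0.099, -0.009]
wrist_force: [-31.6, -5.1, 11.8]
opening: 21.9
finger_force: 100.7
```

The lid is at its stop (31 N). I'll back off and take the tool to its mat.

>>> move_arm([
  [-0.4,-0.07,0,0,0,0,-1],
  [-0.8,-0.15,0,0,0,0,-1],
  [-1,-0.4,0,0,0,0,-1],
  [-1,-0.75,0,0,0,0,-1],
  [-1,-1,0,0,0,0,-1],
  [-1,-1,0,0,0,0,-1],
  [-1,-1,0,0,0,0,-1],
])

```text
time_s: 11.35
ee_pos: [472.1, -219.6, 193.4]
tool_rot: [-0.0, 0.995, 0.099, 0.0]
wrist_force: [-0.2, -0.7, -0.1]
opening: 21.9
finger_force: 98.9
```

>>> move_arm([
  [-0.03,-0.35,-0.05,0,0,-0.067,-1],
  [-0.093,-0.7,-0.3,0,0,-0.067,-1],
  [-0.093,-0.847,-0.6,0,0,-0.067,-1],
  [-0.093,-0.847,-0.9,0,0,-0.067,-1],
  [-0.093,-0.847,-1,0,0,-0.067,-1],
  [-0.093,-0.847,-1,0,0,-0.067,-1],
  [-0.093,-0.847,-1,0,0,-0.067,-1],
])

```text
time_s: 12.22
ee_pos: [459.5, -347.7, 45.8]
tool_rot: [0.002, 0.997, 0.073, 0.001]
wrist_force: [0.7, 0.5, -0.4]
opening: 21.6
finger_force: 98.9
```

```bash
python3 tip.py
python3 - <<'E'
from h import *
n='top'; im=snap(n); np.set_printoptions(suppress=True,precision=1)
sc=snap('scene')
for n,i,roi in(('top',im,(215,170,275,290)),('scene',sc,(300,255,430,365))):
    for c in big(mask(i,(0,0,150),(180,40,255),roi),2,5): print('pack',n,cv2.boundingRect(c),rect(n,c,64))
a=cv2.resize(sc[40:340,90:440],None,fx=2,fy=2,interpolation=cv2.INTER_CUBIC)
cv2.imwrite('pics/c5.png',a[:,:,::-1])
E
```

```text
12.225 [ 459.5 -347.7   45.8] [0.  1.  0.1 0. ] [ 0.7  0.5 -0.4] 21.59594098938781
top guess tip,base px [477.1 210.8 481.6 235.6]
top tip px [476.1 211.6] rect ((479.02398681640625, 224.63198852539062), (27.906131744384766, 7.870960235595703), 79.69515228271484)
scene guess tip,base px [209.6 145.6 228.9 132.6]
scene tip px [209.4 143. ] rect ((221.99998474121094, 136.0), (6.1017022132873535, 29.953811645507812), 56.3099365234375)
tip [ 552.2 -329.3   61.2] gap 2.9844880089042936 tip-tcp [92.7 18.3 15.5]
pack top (224, 170, 46, 40) [array([615.7, 211. ]), array([ 83.4, 101.7]), np.float64(6.4)]
pack top (236, 251, 20, 35) [array([431.2, 218.4]), array([44. , 79.9]), np.float64(86.1)]
pack scene (317, 314, 36, 39) [array([602. , 217.2]), array([59.6, 47.2]), np.float64(9.3)]
pack scene (381, 271, 34, 33) [array([446.6, 217. ]), array([46.3, 58.9]), np.float64(87.8)]
```

View pics/c5.png

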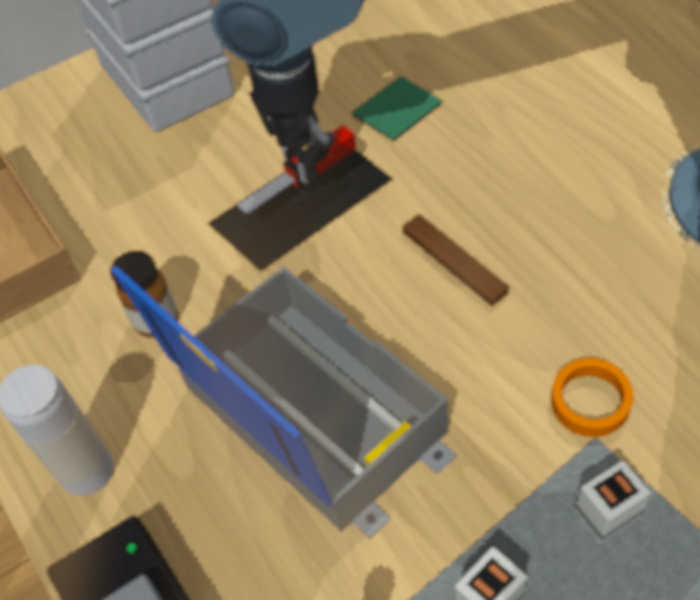

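The lid stands open, the notch and yellow block (388,440) are visible, and both packs are in place at (613,490) and (492,580). The tool is above its mat. I'll lower it.

>>> move_arm([
  [0,0,-0.1,0,0,0,-1],
  [0,0,-0.18,0,0,0,-1],
  [0,0,-0.21,0,0,0,-1],
  [0,0,-0.21,0,0,0,-1],
  [0,0,-0.21,0,0,0,-1],
], newtons=30)

```text
time_s: 13.05
ee_pos: [457.9, -347.0, 11.6]
tool_rot: [-0.0, 0.997, 0.072, -0.0]
wrist_force: [0.3, 0.4, -1.5]
opening: 22.0
finger_force: 98.9
```

>>> move_arm([
  [0,0,-0.015,0,0,0,-0.6],
  [0,0,-0.015,0,0,0,-0.3],
  [0,0,-0.015,0,0,0,0],
  [0,0,-0.015,0,0,0,0],
  [0,0,0.3,0,0,0,0.3],
  [0,0,0.7,0,0,0,1],
  [0,0,1,0,0,0,1],
  [0,0,1,0,0,0,1],
])

```text
time_s: 14.05
ee_pos: [460.0, -349.2, 166.9]
tool_rot: [0.004, 0.997, 0.073, 0.003]
wrist_force: [-0.8, -0.6, -0.6]
opening: 85.3
finger_force: 0.0
```

>>> move_arm([
  [0,0.4,0,0,0,0.23,1],
  [0,0.8,0,0,0,0.46,1],
  [0,1,0,0,0,0.69,1],
  [0,1,0,0,0,0.889,1],
  [0,1,0,0,0,0.889,1],
])

```text
time_s: 14.68
ee_pos: [457.5, -196.3, 160.7]
tool_rot: [-0.001, 0.913, 0.409, -0.001]
wrist_force: [0.3, -0.2, 0.1]
opening: 85.5
finger_force: 0.0
```

>>> move_arm([
  [0,0.4,0,0,0,0.23,1],
  [0,0.8,0,0,0,0.46,1],
  [0,1,0,0,0,0.69,1],
  [0,1,0,0,0,0.889,1],
  [0,1,0,0,0,0.889,1],
])

```text
time_s: 15.3
ee_pos: [457.8, -47.0, 161.4]
tool_rot: [-0.0, 0.719, 0.695, -0.0]
wrist_force: [0.5, -1.1, -0.4]
opening: 85.6
finger_force: 0.0
```

>>> move_arm([
  [0.2,0.4,0,0,0,0.2,1],
  [0.4,0.8,0,0,0,0.253,1],
  [0.4,1,0,0,0,0.253,1],
  [0.4,1,0,0,0,0.253,1],
  [0.4,1,0,0,0,0.253,1],
])

```text
time_s: 15.92
ee_pos: [518.0, 102.1, 161.5]
tool_rot: [-0.0, 0.646, 0.763, -0.0]
wrist_force: [-0.2, 1.0, -0.6]
opening: 85.4
finger_force: 0.0
```

```bash
cat > packs.py <<'E'
from h import *
np.set_printoptions(suppress=True,precision=1)
st=manip.read_state(); print(st['time_s'],st['ee_pos'],st['tool_rot'])
n='scene'; sc=snap(n,'packs_%d.png'%(st['time_s']*100))
m=mask(sc,(0,0,175),(180,40,255),(285,240,500,450))
for c in big(m,4,9):
    if cv2.contourArea(c)>200: print('pack',cv2.boundingRect(c),rect(n,c,64))
E
python3 packs.py
python3 - <<'E'
from h import *
im=snap('top'); c=big(mask(im,(0,0,110),(180,60,255),(445,200,510,300)))[0]; print('blade',rect('top',c,18.5))
E
```

```text
15.925 [518.  102.1 161.5] [-0.   0.6  0.8 -0. ]
pack (318, 314, 35, 34) [array([599.6, 215.5]), array([53.3, 41.5]), np.float64(10.2)]
pack (381, 271, 34, 29) [array([444.2, 215.7]), array([43.6, 54. ]), np.float64(87.0)]
blade [array([ 514.8, -336.4]), array([74.9, 18.9]), np.float64(8.4)]
```

>>> move_arm([
  [0.3,0.4,0,0,0,0,1],
  [0.547,0.753,0,0,0,0.01,1],
  [0.547,0.753,-0.1,0,0,0.01,1],
  [0.547,0.753,-0.4,0,0,0.01,1],
  [0.547,0.753,-0.7,0,0,0.01,1],
  [0.547,0.753,-0.9,0,0,0.01,1],
  [0.547,0.753,-0.947,0,0,0.01,1],
  [0.547,0.753,-0.947,0,0,0.01,1],
  [0.547,0.753,-0.947,0,0,0.01,-1],
  [0.547,0.753,-0.947,0,0,0.01,-1],
  [0.547,0.753,-0.947,0,0,0.01,-1],
  [0.547,0.753,-0.947,0,0,0.01,-1],
  [0.547,0.753,-0.947,0,0,0.01,-1],
], newtons=50)

```text
time_s: 17.65
ee_pos: [601.1, 216.0, 21.8]
tool_rot: [0.001, 0.642, 0.767, 0.001]
wrist_force: [-1.9, -0.9, 6.1]
opening: 53.6
finger_force: 54.9
```

>>> move_arm([
  [0,0,0.1,0,0,0,-1],
  [0,0,0.4,0,0,0,-1],
  [0,0,0.7,0,0,0,-1],
  [0,0,0.9,0,0,0,-1],
  [0,0,0.9,0,0,0,-1],
  [0,0,0.9,0,0,0,-1],
])

```text
time_s: 18.4
ee_pos: [598.7, 215.7, 153.0]
tool_rot: [-0.001, 0.642, 0.767, -0.001]
wrist_force: [-0.8, 0.4, -4.6]
opening: 53.5
finger_force: 54.6
```

Run:
```python
from h import *
im=snap('top','t5.png')
a=cv2.resize(im[120:250,290:450],None,fx=4.5,fy=4.5,interpolation=cv2.INTER_CUBIC)
cv2.imwrite('pics/c6.png',a[:,:,::-1])
# predicted ribs/channel edges for case estimate
u=np.array([np.cos(np.radians(10.3)),np.sin(np.radians(10.3))]);v=np.array([-u[1],u[0]]);C=np.array([619,-71.5])
w=lambda x,y,z:[*(C+x*u+y*v),z]
for nm,P in(('rib front inner',[w(-39,-110,16),w(-39,90,16)]),('front outer',[w(-47,-110,16),w(-47,90,16)]),('rear inner',[w(19,-110,16),w(19,90,16)]),('rear outer',[w(27,-110,16),w(27,90,16)]),('block face top',[w(-39,104,51),w(19,104,51)])):
    print(nm,((proj('top',P)-[290,120])*4.5).round(0).tolist())
```

```text
rib front inner [[553.0, 334.0], [192.0, 409.0]]
front outer [[557.0, 348.0], [195.0, 424.0]]
rear inner [[531.0, 230.0], [170.0, 305.0]]
rear outer [[528.0, 215.0], [167.0, 290.0]]
block face top [[165.0, 409.0], [143.0, 302.0]]
```

View pics/c6.png

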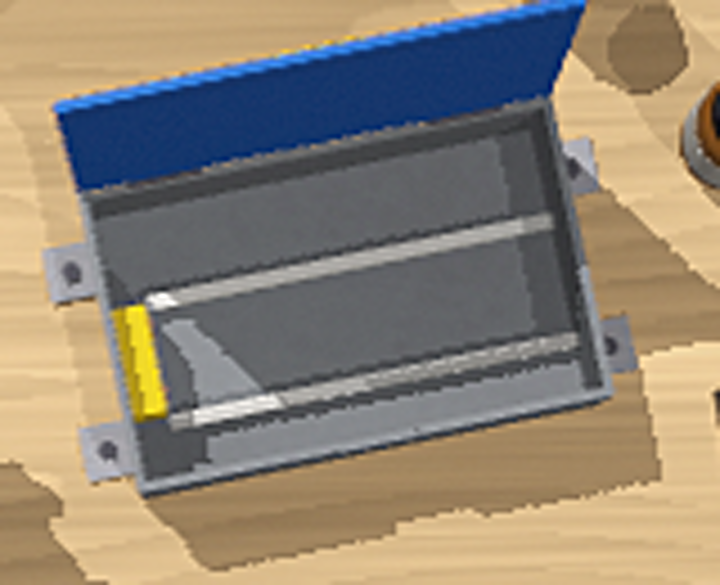

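The open case shows the white ribs (350,265) and (400,385), and the yellow block's face at about (155,358). They lie within 1–2 mm of the prediction, so I'll shift the case estimate to (617.7,-72.2).

>>> move_arm([
  [0,-0.35,0,0,0,0,-1],
  [0,-0.7,0,0,0,0,-1],
  [-0.01,-1,0,0,0,0,-1],
  [-0.031,-1,0,0,0,0,-1],
])

```text
time_s: 18.95
ee_pos: [594.3, 63.2, 152.7]
tool_rot: [-0.001, 0.643, 0.766, -0.001]
wrist_force: [-0.1, 0.8, -3.9]
opening: 53.7
finger_force: 54.5
```

>>> move_arm([
  [0,-0.3,0,0,0,0,-1],
  [0,-0.473,0,0,0,0,-1],
  [0,-0.473,-0.3,0,0,0,-1],
  [0,-0.473,-0.55,0,0,0,-1],
  [0,-0.473,-0.733,0,0,0,-1],
  [0,-0.473,-0.733,0,0,0,-1],
  [0,-0.473,-0.733,0,0,0,-1],
])

```text
time_s: 19.82
ee_pos: [595.9, -4.6, 45.6]
tool_rot: [0.0, 0.641, 0.767, 0.0]
wrist_force: [0.7, 0.0, -4.2]
opening: 53.4
finger_force: 54.5
```

>>> move_arm([
  [0,0,-0.04,0,0,0,-1],
  [0,0,-0.07,0,0,0,-1],
  [0,0,-0.1,0,0,0,-1],
  [0,0,-0.1,0,0,0,-1],
])

```text
time_s: 20.32
ee_pos: [595.0, -5.0, 29.5]
tool_rot: [-0.0, 0.642, 0.767, -0.0]
wrist_force: [-0.5, 1.0, -3.7]
opening: 53.5
finger_force: 54.6
```

>>> move_arm([
  [0,0,-0.02,0,0,0,-1],
  [0,0,-0.035,0,0,0,-1],
  [0,0,-0.045,0,0,0,-1],
  [0,0,-0.05,0,0,0,-1],
  [0,0,-0.05,0,0,0,-1],
])

```text
time_s: 20.95
ee_pos: [595.4, -5.1, 23.8]
tool_rot: [-0.0, 0.642, 0.767, -0.0]
wrist_force: [-6.4, -0.5, 6.6]
opening: 53.4
finger_force: 55.8
```

>>> move_arm([
  [-0.01,0,0.004,0,0,0,-1],
  [-0.014,0.022,0.004,0,0,0,-1],
  [-0.018,0.044,0.004,0,0,0,-1],
  [-0.022,0.066,0.004,0,0,0,-1],
  [-0.022,0.066,0.004,0,0,0,-1],
  [-0.022,0.066,0.004,0,0,0,-1],
])

```text
time_s: 21.7
ee_pos: [592.9, 5.0, 23.8]
tool_rot: [0.001, 0.642, 0.767, 0.001]
wrist_force: [1.4, -0.6, 4.6]
opening: 53.8
finger_force: 55.4
```

>>> move_arm([
  [-0.001,0.007,0,0,0,0,-1],
  [-0.002,0.013,0,0,0,0,-1],
  [-0.003,0.02,0,0,0,0,-1],
  [-0.003,0.02,0,0,0,0,-1],
])

```text
time_s: 22.2
ee_pos: [592.8, 5.4, 23.8]
tool_rot: [0.002, 0.642, 0.767, -0.001]
wrist_force: [2.2, -11.8, 3.7]
opening: 53.5
finger_force: 55.5
```

>>> move_arm([
  [0,0,0,0,0,0,0.5],
  [0,0,0,0,0,0,0.7],
  [0,0,0,0,0,0,0.7],
  [0,0,0.2,0,0,0,0.7],
  [0,0,0.5,0,0,0,0.7],
  [0,0,0.9,0,0,0,0.7],
  [0,0,0.9,0,0,0,1],
])

```text
time_s: 23.08
ee_pos: [595.2, 7.6, 164.2]
tool_rot: [0.005, 0.642, 0.767, 0.003]
wrist_force: [1.0, 0.4, -0.6]
opening: 85.5
finger_force: 0.0
```

```bash
python3 packs.py
```

```text
23.075 [595.2   7.6 164.2] [0.  0.6 0.8 0. ]
pack (381, 271, 34, 29) [array([444.2, 215.7]), array([43.6, 54. ]), np.float64(87.0)]
```

>>> move_arm([
  [-0.25,0.3,0,0,0,-0.15,1],
  [-0.5,0.6,0,0,0,-0.285,1],
  [-0.75,0.85,0,0,0,-0.285,1],
  [-0.983,1,0,0,0,-0.285,1],
  [-0.983,1,0,0,0,-0.285,1],
  [-0.983,1,0,0,0,-0.285,1],
])

```text
time_s: 23.88
ee_pos: [444.1, 157.6, 157.2]
tool_rot: [-0.0, 0.723, 0.69, -0.001]
wrist_force: [0.2, 0.1, -0.1]
opening: 85.4
finger_force: 0.0
```

```bash
python3 packs.py
```

```text
23.875 [444.1 157.6 157.2] [-0.   0.7  0.7 -0. ]
pack (381, 271, 34, 29) [array([443.9, 215.5]), array([43. , 52.7]), np.float64(86.6)]
```

Pack B hasn't moved. I'll grasp it now (command position (444.2,158,158); target y 215.7, z 20).

>>> move_arm([
  [0,0.3,0,0,0,0,1],
  [0,0.385,-0.1,0,0,0,1],
  [0,0.385,-0.4,0,0,0,1],
  [0,0.385,-0.7,0,0,0,1],
  [0,0.385,-0.87,0,0,0,1],
  [0,0.385,-0.92,0,0,0,1],
  [0,0.385,-0.92,0,0,0,1],
  [0,0.385,-0.92,0,0,0,-1],
  [0,0.385,-0.92,0,0,0,-1],
  [0,0.385,-0.92,0,0,0,-1],
  [0,0.385,-0.92,0,0,0,-1],
  [0,0.385,-0.92,0,0,0,-1],
], newtons=50)

```text
time_s: 25.42
ee_pos: [445.4, 215.9, 21.4]
tool_rot: [0.001, 0.723, 0.69, 0.001]
wrist_force: [-0.7, -0.9, 7.0]
opening: 53.6
finger_force: 53.7
```

>>> move_arm([
  [0,0,0.1,0,0,0,-1],
  [0,0,0.4,0,0,0,-1],
  [0,0,0.7,0,0,0.1,-1],
  [0,0,0.9,0,0,0.285,-1],
  [0,0,0.9,0,0,0.285,-1],
  [0,0,0.9,0,0,0.285,-1],
])

```text
time_s: 26.18
ee_pos: [443.1, 215.4, 153.6]
tool_rot: [-0.001, 0.642, 0.766, -0.001]
wrist_force: [-0.7, -0.3, -2.4]
opening: 53.4
finger_force: 53.7
```

>>> move_arm([
  [0.2,-0.33,0,0,0,0,-1],
  [0.4,-0.66,0,0,0,0,-1],
  [0.6,-1,0,0,0,0,-1],
  [0.6,-1,0,0,0,0,-1],
])

```text
time_s: 26.68
ee_pos: [534.6, 62.4, 153.0]
tool_rot: [-0.001, 0.644, 0.765, -0.001]
wrist_force: [-0.1, -0.6, -1.9]
opening: 53.6
finger_force: 53.6
```

>>> move_arm([
  [0.2,-0.35,0,0,0,0,-1],
  [0.449,-0.755,0,0,0,0,-1],
  [0.449,-0.755,0,0,0,0,-1],
  [0.449,-0.755,-0.3,0,0,0,-1],
  [0.449,-0.755,-0.55,0,0,0,-1],
  [0.449,-0.755,-0.733,0,0,0,-1],
  [0.449,-0.755,-0.733,0,0,0,-1],
])

```text
time_s: 27.55
ee_pos: [597.8, -45.5, 41.0]
tool_rot: [-0.004, 0.642, 0.767, -0.002]
wrist_force: [-0.0, 0.0, -2.2]
opening: 53.2
finger_force: 53.7
```

>>> move_arm([
  [0,0,-0.04,0,0,0,-1],
  [0,0,-0.07,0,0,0,-1],
  [0,0,-0.1,0,0,0,-1],
  [0,0,-0.1,0,0,0,-1],
])

```text
time_s: 28.05
ee_pos: [601.8, -47.7, 30.3]
tool_rot: [0.0, 0.642, 0.767, 0.0]
wrist_force: [0.2, 0.8, -2.9]
opening: 53.2
finger_force: 53.8
```

>>> move_arm([
  [0,0,-0.02,0,0,0,-1],
  [0,0,-0.035,0,0,0,-1],
  [0,0,-0.046,0,0,0,-1],
  [0,0,-0.046,0,0,0,-1],
  [0,0,-0.046,0,0,0,-1],
])

```text
time_s: 28.68
ee_pos: [601.8, -47.7, 23.5]
tool_rot: [0.0, 0.642, 0.767, 0.0]
wrist_force: [-0.4, -0.7, -0.4]
opening: 53.3
finger_force: 53.7
```

>>> move_arm([
  [0,0,-0.004,0,0,0,-1],
  [-0.004,0.02,-0.004,0,0,0,-1],
  [-0.008,0.04,-0.004,0,0,0,-1],
  [-0.011,0.06,-0.004,0,0,0,-1],
  [-0.011,0.06,-0.004,0,0,0,-1],
  [-0.011,0.06,-0.004,0,0,0,-1],
])

```text
time_s: 29.42
ee_pos: [600.8, -38.8, 23.4]
tool_rot: [0.001, 0.642, 0.767, 0.0]
wrist_force: [0.3, -2.7, 6.3]
opening: 53.7
finger_force: 54.6
```

>>> move_arm([
  [-0.001,0.007,0,0,0,0,-1],
  [-0.002,0.013,0,0,0,0,-1],
  [-0.003,0.02,0,0,0,0,-1],
  [-0.003,0.02,0,0,0,0,-1],
])

```text
time_s: 29.92
ee_pos: [600.6, -37.8, 23.5]
tool_rot: [0.002, 0.642, 0.767, -0.001]
wrist_force: [0.8, -11.2, 2.8]
opening: 53.6
finger_force: 54.3
```

>>> move_arm([
  [-0.001,0.008,0,0,0,0,-1],
  [-0.001,0.008,0,0,0,0,-1],
  [-0.001,0.008,0,0,0,0,0.5],
  [-0.001,0.008,0,0,0,0,0.7],
  [-0.001,0.008,0,0,0,0,0.7],
  [-0.001,0.008,0.2,0,0,0,0.7],
  [-0.001,0.008,0.5,0,0,0,0.7],
  [-0.001,0.008,0.9,0,0,0,0.7],
  [-0.4,0.008,1,0,0,0,0.7],
  [-0.8,0.008,1,0,0,0,0.7],
  [-1,0.008,1,0,0,0,0.7],
])

```text
time_s: 31.3
ee_pos: [446.9, -33.6, 172.0]
tool_rot: [-0.001, 0.642, 0.767, -0.0]
wrist_force: [0.3, 0.1, 0.2]
opening: 72.7
finger_force: 0.0
```

```bash
python3 packs.py
python3 - <<'E'
from h import *
im=snap('top','t7.png');sc=snap('scene','s7.png')
a=cv2.resize(im[110:250,290:450],(400,350),interpolation=cv2.INTER_CUBIC)
b=cv2.resize(sc[150:325,140:340],(400,350),interpolation=cv2.INTER_CUBIC)
cv2.imwrite('pics/c7.png',np.hstack([a,b])[:,:,::-1])
E
```

```text
31.3 [446.9 -33.6 172. ] [-0.   0.6  0.8 -0. ]
```

View pics/c7.png

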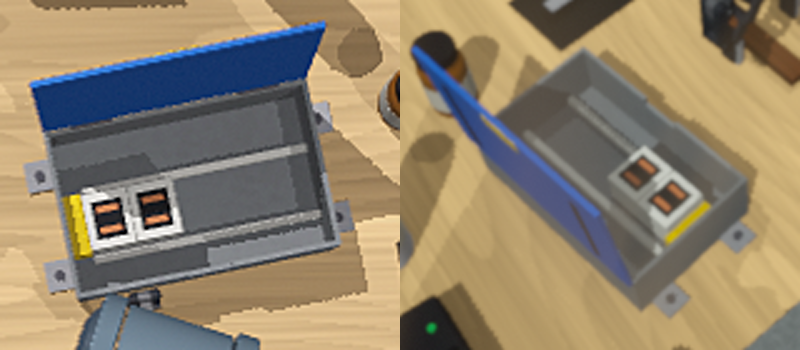

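Both packs stand upright and tight in the channel (left picture: (108,218) and (155,208), block at (80,228)). The lid is open, and no packs are left on the mat. Next I'll raise the arm over the lid, go behind it and push it shut.

>>> move_arm([
  [0,0,0.4,0,0,0,-1],
  [0,0,0.767,0,0,0,-1],
  [0,0,0.767,0,0,0,-1],
  [0.3,0,0.8,0,0,0,-1],
  [0.7,0,0.8,0,0,0,-1],
  [1,0,0.8,0,0,0,-1],
  [1,0,0.8,0,0,0,-1],
  [1,0,0.8,0,0,0,-1],
], newtons=40)

```text
time_s: 32.45
ee_pos: [599.2, -34.2, 291.2]
tool_rot: [-0.001, 0.642, 0.767, -0.001]
wrist_force: [-0.7, -0.0, 0.2]
opening: -0.2
finger_force: 0.0
```

>>> move_arm([
  [0.3,-0.03,0,0,0,0,-1],
  [0.7,-0.06,0,0,0,0,-1],
  [1,-0.096,0,0,0,0,-1],
  [1,-0.096,0,0,0,0,-1],
  [1,-0.096,0,0,0,0,-1],
  [1,-0.096,0,0,0,0,-1],
])

```text
time_s: 33.2
ee_pos: [748.5, -48.6, 294.0]
tool_rot: [0.0, 0.642, 0.767, 0.0]
wrist_force: [0.3, -0.7, 0.4]
opening: -0.2
finger_force: 0.0
```

Run:
```python
from h import *
s=manip.read_state(); print(s['time_s'],s['ee_pos'],s['opening'],s['wrist_force'])
sc=snap('scene')
cv2.imwrite('pics/c8.png',sc[60:400,40:420,::-1])
```

```text
33.2 [748.52852372 -48.63278926 293.96057226] -0.16305641591954664 [ 0.27445751 -0.69302439  0.44065445]
```

View pics/c8.png

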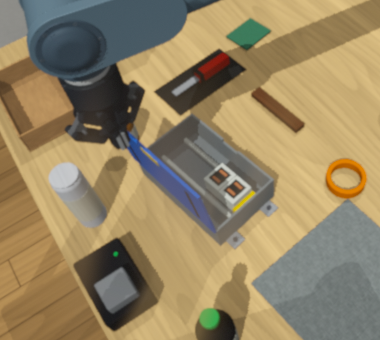

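>>> move_arm([
  [0,0,-0.25,0,0,0,-1],
  [0,0,-0.45,0,0,0,-1],
  [0,0,-0.537,0,0,0,-1],
  [0,0,-0.537,0,0,0,-1],
  [0,0,-0.537,0,0,0,-1],
])

```text
time_s: 33.88
ee_pos: [750.3, -49.0, 214.4]
tool_rot: [0.001, 0.642, 0.767, 0.001]
wrist_force: [0.1, 0.2, 0.4]
opening: -0.2
finger_force: 0.0
```

>>> move_arm([
  [-0.11,-0.02,0,0,0,0,-1],
  [-0.217,-0.039,0,0,0,0,-1],
  [-0.34,-0.061,-0.005,0,0,0,-1],
  [-0.457,-0.083,-0.02,0,0,0,-1],
  [-0.575,-0.105,-0.06,0,0,0,-1],
  [-0.682,-0.124,-0.107,0,0,0,-1],
  [-0.785,-0.143,-0.17,0,0,0,-1],
  [-0.879,-0.16,-0.245,0,0,0,-1],
  [-0.879,-0.16,-0.245,0,0,0,-1],
  [-0.879,-0.16,-0.245,0,0,0,-1],
])

```text
time_s: 35.12
ee_pos: [618.6, -73.0, 176.7]
tool_rot: [0.001, 0.642, 0.767, 0.001]
wrist_force: [-0.1, 0.4, 1.4]
opening: -0.4
finger_force: 0.0
```

Run:
```python
from h import *
s=manip.read_state(); print(s['time_s'],s['ee_pos'],s['wrist_force'])
sc=snap('scene')
cv2.imwrite('pics/c9.png',sc[60:400,40:420,::-1])
```

```text
35.125 [618.63759745 -72.97765474 176.7480476 ] [-0.11133461  0.41715036  1.36404979]
```

View pics/c9.png

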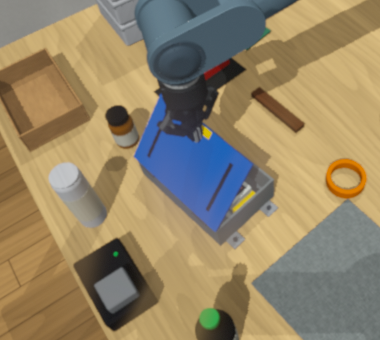

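The lid has come down to about 45°, with the fingers on it near the yellow mark (205,130). I'll push it down fully.

>>> move_arm([
  [-0.085,-0.015,-0.09,0,0,0,-1],
  [-0.153,-0.028,-0.187,0,0,0,-1],
  [-0.21,-0.038,-0.3,0,0,0,-1],
  [-0.255,-0.046,-0.408,0,0,0,-1],
  [-0.28,-0.05,-0.49,0,0,0,-1],
  [-0.29,-0.053,-0.567,0,0,0,-1],
  [-0.297,-0.054,-0.625,0,0,0,-1],
  [-0.297,-0.054,-0.648,0,0,0,-1],
  [-0.297,-0.054,-0.665,0,0,0,-1],
  [-0.297,-0.054,-0.665,0,0,0,-1],
])

```text
time_s: 36.42
ee_pos: [572.7, -80.8, 77.9]
tool_rot: [-0.001, 0.641, 0.767, -0.001]
wrist_force: [-11.6, 1.8, 17.6]
opening: -0.1
finger_force: 8.9
```

>>> move_arm([
  [0,0,0.2,0,0,0,-1],
  [0,0,0.6,0,0,0,-1],
  [-0.2,0,1,0,0,0,-1],
  [-0.6,0,1,0,0,0,-1],
  [-1,0,1,0,0,0,-1],
  [-1,0,1,0,0,0,-1],
  [-1,0,1,0,0,0,-1],
])

```text
time_s: 37.3
ee_pos: [423.8, -81.2, 226.4]
tool_rot: [0.001, 0.642, 0.767, 0.0]
wrist_force: [1.0, -0.9, -0.2]
opening: -0.1
finger_force: 0.0
```

Run:
```python
from h import *
im=snap('top'); sc=snap('scene')
c=big(mask(sc,(105,120,110),(125,255,255),(165,165,330,310)),1,9)[0]; print('lid scene',rect('scene',c,78))
c=big(mask(im,(105,120,110),(125,255,255),(290,130,440,240)),1,9)[0]; print('lid top',rect('top',c,78))
cv2.imwrite('pics/c10.png',np.hstack([cv2.resize(sc,(400,300)),cv2.resize(im,(400,300))])[:,:,::-1])
```

```text
lid scene [array([618.5, -71.7]), array([159.5, 251.3]), np.float64(9.8)]
lid top [array([619.3, -71.3]), array([160.1, 254. ]), np.float64(10.3)]
```

View pics/c10.png

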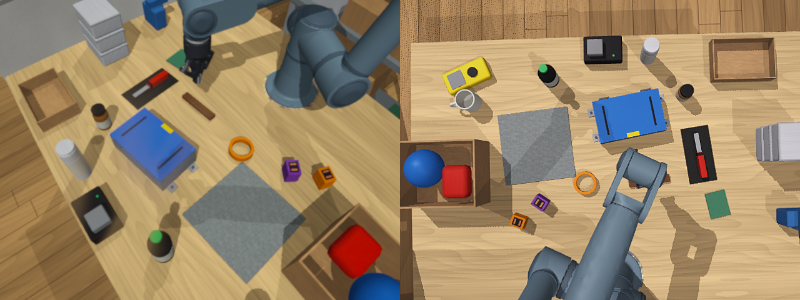

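The lid reads the same as at the start, so it is fully shut. The tool lies on its mat at (150,87) in the left picture, both packs are off the grey mat, and the bystanders haven't moved. I'll hand in the job.

```bash
python3 -c "
from bench import manip; print(manip.close_job())"
```

```text
the job is handed in; nothing more can be done
None
```

The job is handed in: the two packs on the mat stand tight against the contact block, the lid is fully shut, the pry tool lies on its black mat, and the bystanders were not touched.

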